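# Load a filter cartridge onto the label reader's spindle and scan it

### The arm

A 7-joint arm with a two-finger parallel gripper is mounted at the origin on the work surface. World frame = base frame: x ahead of the robot, y to its left, z up, the work surface at z = 0. Lengths are in m, angles in rad, forces in N, time in s.
With the tool pointing down it reaches from about 0.425 to 0.875 m from the base axis. Payload 4.7 kg.
Tool frame: the origin (TCP) lies on the centre line of the jaws, within the pads' length; the fingertips stand 19 mm ahead of it and the grasp point (between the pads) is the TCP; z points along the fingers, y is the line along which they close (so a half turn about z gives the same grasp; the last joint's range is limited). The gripper opens to 85 mm and grips with 20 to 120 N. Pads are 22 mm wide; open, the fingers measure 114 mm over their backs; the gripper's body (76 mm by 85 mm) begins 54 mm behind the grasp point. The pads swing forward as they close: fully open they stand 13 mm farther back than shut.
Start: joints at [-1.295, 0.321, -0.07, 1.45, 0.023, 1.371, -0.057], TCP at [0.168, 0.628, 0.25] pointing down, gripper open.
Joint ranges: [-2.86, 2.86], [-0.3, 2.09], [-1.38, 1.24], [0.06, 2.45], [-1.56, 4.7], [0.09, 2.05], [-2.69, 2.69]. Speed limits (rad/s): [2.57, 2.57, 3.14, 3.14, 3.14, 3.14, 3.14].

### API

Orientations are given as [roll, pitch, yaw] about the fixed x, y, z axes, in that order (R = Rz(yaw) Ry(pitch) Rx(roll)).
In Python, from station import readout, cams, robot gives the robot as it stands.
- The arm moves only by the shell command python3 -m creep 'ROWS' [FORCE]. ROWS is a JSON object of lists of equal length, an entry for each row: "jaw": the finger opening in mm, from 0 to 85.4; "translation": the shift along the tool's x, y, z scaled (see below), a list of three; "spin": the turn about the tool's z scaled (see below). A call has 1 to 5 rows; each row shifts and turns the commanded pose from where the row before left it, along the tool's axes as they then stand; what a row does not reach is not made up. The controller multiplies each number of a shift by 0.04 m and each number of a turn by 2 pi rad. A row lasts 1/8 s, in which the tool goes at most 62.5 mm and 10.7 degrees, less where a joint would pass 70% of its speed; a pose out of reach is approached as far as the arm can. A call with a number of a shift or a turn outside -1 to 1 is refused whole. A call with a gripper value outside its range is refused whole. The fingers move at their own pace and stop on an object; FORCE is the grip in N (left out, the last holds). Time passes only in rows, so rows that do not move let the fingers close. It gives the time, the measured TCP pose, the force, the opening and the grip force at its end, in the units of the state.
- readout.get_obs(): the state, without advancing time (a new reading comes with each control period).
- cams.capture(name): name is "scene" or "top"; returns a dict with "color" (400x640x3 uint8, blue, green, red), "z_map" (400x640 float32, m along the optical axis (not along the pixel's ray), 0 where there is no reading), "intrinsics" (3x3 intrinsics, pixels), "distortion" ([k1, k2, p1, p2, k3] as OpenCV has them; the pictures are not rectified), "extrinsics" (4x4, takes a point from camera to world coordinates). Camera axes: x right, y down, z forward; pixel columns grow to the right and rows downward; lengths in m; the calibration is good to about 2 mm. A picture is of the moment at which its call begins.
- robot.job_done(): hands the job in; it is judged then, once.
The state is a dict: "t": time; "joints": joint angles; "qvel": joint speeds; "tau": joint torques, N m; "eef_pos": TCP position; "eef_rot": TCP orientation; "force": force on the tool from outside, world axes, zero at the start; "moment": the same for the moment, N m; "gripper_width": finger opening in m; "finger_force": force on a finger pad.
Only numpy, scipy, OpenCV 4.12 (cv2) and the standard library are available. Lean on these libraries where they do the work, as an engineer would, in place of code of your own. Each camera call takes 0.05 s, during which the arm holds its last target. There are 200 camera calls.

### The job

Book in the tall filter cartridge: slide it over the upright spindle of the label reader and lower it fully home on its seat without letting it drop, with its barcode label squarely facing the reader's window. Let go of it, then press the button on top of the reader to scan it, and leave the button up and the cartridge in place. Do not push around the short cartridge, the jar or the tip box.

Things in the scene. Friction and masses are not known exactly. Their poses are not given: they have to be found in the camera images.
- tall: Tall filter cartridge: upright sleeve 115 mm high, 30 mm bore right through. Grey end caps 56 mm across (top cap: uppermost 40 mm, grip it from above at any yaw; foot 12 mm), white waist 50 mm across. A flat boss 34 mm wide, 15 to 72 mm up, stands out to 37 mm from the axis on one side and carries a white barcode label. 0.26 kg. Origin: underside centre; z up, x towards the label.
- tall_label (a point): Middle of the tall cartridge's label face, 37.5 mm from its axis and 44.5 mm above its underside.
- short: The short cartridge, a bystander: same shape, diameter and label, but only 80 mm high. Origin at its underside, x towards its label.
- jar: Screw-lid glass jar, a bystander, 68 mm in diameter, 95 mm high. Origin at its underside.
- tipbox: Box of pipette tips, a bystander, 120 x 87 x 60 mm high. Origin at its underside, long side along x.
- station: Label reader, fixed to the bench: grey plate 150 x 260 x 25 mm with a steel spindle and a white reader block. Origin: on the spindle's axis at bench height, z up. The block lies towards -y (110 mm wide in x, y from -175 to -100 mm, top 115 mm above the bench), its black window facing the spindle: a loaded label must face along -y.
- seat (a point): Centre of the seat, the top of the 48 mm steel collar at the spindle's foot, 33 mm above the bench; the cartridge's underside rests here when home. The spindle is 26 mm in diameter, rises 75 mm above this point and tapers to 18 mm over its last 8 mm.
- scan (a joint): Travel of the reader's push button in m: 0 up, 0.006 fully down; a spring of about 4 N returns it.
- scan_top (a point): Top centre of the round 32 mm black push button on top of the reader block; it is pressed straight down.
There are look-alikes about, which are no part of the job. Leave any yellow look-alike of the tall alone.

How it is judged:
By the outcome, as a careful person would: the job done as asked, in the order asked, and still so for the second after the job is handed in, with the robot touching nothing.
It also fails if it takes over 51 s, if anything falls off the work surface, if the arm or the gripper's body presses on something with over 40 N, if the wrist force passes 120 N, or if a joint passes its speed limit or range.

## Working session

There is one attempt and no reset: what is moved stays moved. The work goes in short steps, Python scripts to look and compute and a shell command to move; the robot and the scene stay as the last step left them, time stands still between calls to the robot, and variables do not carry over. Pictures are saved under pics/ and viewed, at most 10 in all, crops included, and the job is handed in when it is done.

```bash
ls; mkdir -p pics
cat > h.py <<'E'
import numpy as np, cv2
from station import readout, cams, robot
def grab(n):
    return cams.capture(n)
def points(c):
    h,w=c["z_map"].shape
    uv=np.stack(np.meshgrid(np.arange(w),np.arange(h)),-1).reshape(-1,1,2).astype(float)
    n=cv2.undistortPoints(uv,np.array(c["intrinsics"]),np.array(c["distortion"])).reshape(h,w,2)
    z=c["z_map"][...,None]
    P=np.concatenate([n*z,z],-1); T=np.array(c["extrinsics"])
    W=P@T[:3,:3].T+T[:3,3]; W[c["z_map"]==0]=np.nan
    return W
E
python3 - <<'E'
from h import *
for n in("scene","top"):
    c=grab(n); cv2.imwrite(f"pics/{n}0.png",c["color"]); np.save(n+"0.npy",points(c)); print(n,np.array(c["extrinsics"]).round(3).tolist())
o=readout.get_obs(); print(o["t"],o["eef_pos"],o["eef_rot"],o["gripper_width"],o["force"])
E
```

```text
pics
scene [[-0.1, 0.581, -0.807, 1.691], [0.995, 0.072, -0.072, 0.097], [0.016, -0.81, -0.586, 0.929], [0.0, 0.0, 0.0, 1.0]]
top [[0.0, -0.993, 0.117, 0.454], [-1.0, 0.003, 0.026, -0.004], [-0.026, -0.117, -0.993, 0.938], [0.0, 0.0, 0.0, 1.0]]
0.1 [0.16816547 0.62740645 0.24932571] [-3.13987796e+00  6.67591916e-05  2.87976643e+00] 0.08523157859161931 [ 0.81253611 -0.10380547  0.14682601]
```

View pics/scene0.png

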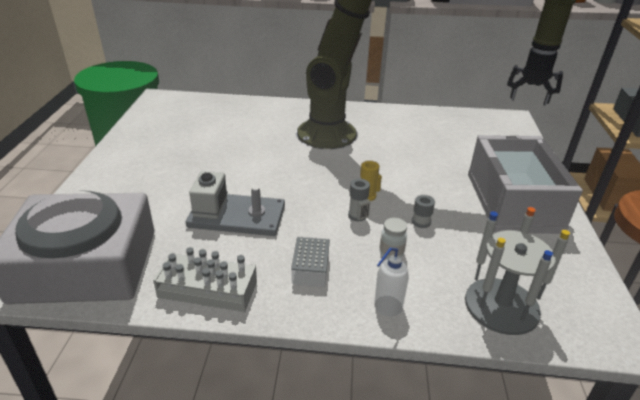

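View pics/top0.png

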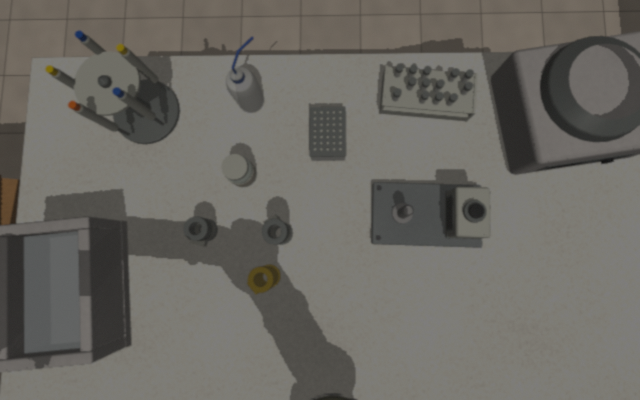

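Scene: grey tall candidate at (360,200), grey short at (424,211), yellow look-alike at (371,180). In the top view these are at (275,232), (197,230) and (262,280), with the spindle at (402,212) and the button at (475,210). The grey one at scene (360,200) fits, being grey and taller than the other; I'll confirm it in a crop and by its height.

Run:
```python
from h import *
s=cv2.imread("pics/scene0.png");t=cv2.imread("pics/top0.png")
a=cv2.resize(s[145:245,330:450],(480,400),interpolation=cv2.INTER_CUBIC)
b=cv2.resize(t[205:265,245:305],(400,400),interpolation=cv2.INTER_CUBIC)[:, :310]
cv2.imwrite("pics/crop1.png",cv2.convertScaleAbs(np.hstack([a,b]),alpha=1.6))
S=np.load("scene0.npy");T=np.load("top0.npy")
W=np.concatenate([S.reshape(-1,3),T.reshape(-1,3)]); W=W[~np.isnan(W).any(1)]
def near(u,v,r=14):
    p=T[v-r:v+r,u-r:u+r].reshape(-1,3); p=p[~np.isnan(p).any(1)]; return p
def circ(p):
    (x,y),r=cv2.minEnclosingCircle(p[:,:2].astype(np.float32)); return np.round([x,y,r,len(p)],4)
for n,(u,v) in dict(tall=(275,232),short=(197,230),yellow=(262,280),jar=(236,168),spindle=(402,212),button=(475,210)).items():
    p=near(u,v); h=np.percentile(p[:,2],97); q=p[abs(p[:,2]-h)<.006]
    print(n,"top z",h.round(4),"circle",circ(q),"mean",q.mean(0).round(4))
# station: plate top and block top
p=T[165:260,360:505].reshape(-1,3)
for lo,hi,n in((.02,.029,"plate"),(.11,.1185,"block"),(.119,.14,"button")):
    q=p[(p[:,2]>lo)&(p[:,2]<hi)]; 
    (c,wh,an)=cv2.minAreaRect(q[:,:2].astype(np.float32)); print(n,np.round(c,4),np.round(wh,4),an,np.median(q[:,2]),len(q))
# tall boss from both
c=circ(near(275,232)); p=near(275,232); h=np.percentile(p[:,2],97); q=p[abs(p[:,2]-h)<.006]; c=circ(q)[:2]
d=np.linalg.norm(W[:,:2]-c,axis=1); m=(d<.05)&(W[:,2]>.017)&(W[:,2]<.071)
w=W[m]; w=w[d[m]>.029]; an=np.degrees(np.arctan2(w[:,1]-c[1],w[:,0]-c[0]))
print(len(w),np.histogram(an,36,(-180,180))[0]); print(np.c_[w,np.hypot(*(w[:,:2]-c).T),an][:60:3].round(3))
```

```text
tall top z 0.117 circle [4.893e-01 1.276e-01 2.770e-02 3.670e+02] mean [0.4893 0.1272 0.1147]
short top z 0.0819 circle [4.976e-01 3.125e-01 2.840e-02 3.450e+02] mean [0.4978 0.3127 0.0796]
yellow top z 0.117 circle [3.866e-01 1.565e-01 2.820e-02 3.830e+02] mean [0.3866 0.1559 0.1148]
jar top z 0.0971 circle [6.364e-01 2.241e-01 3.000e-02 5.260e+02] mean [0.6364 0.2238 0.0947]
spindle top z 0.1041 circle [ 5.356e-01 -1.630e-01  1.270e-02  5.200e+01] mean [ 0.534  -0.1603  0.104 ]
button top z 0.1385 circle [ 5.313e-01 -3.001e-01  1.630e-02  1.810e+02] mean [ 0.5309 -0.2992  0.1368]
plate [ 0.5341 -0.2222] [0.2582 0.1501] 88.11185455322266 0.02494073975470551 4534
block [ 0.5313 -0.2997] [0.0749 0.1093] 88.09073638916016 0.1146842088650637 1311
button [ 0.5282 -0.2997] [0.0467 0.052 ] 87.84691619873047 0.12870177942266214 413
184 [ 0  0  0  0  0  0  0  0  0  0  0  0  0  0  1  0  0  8 45 31 30 28 28 13
  0  0  0  0  0  0  0  0  0  0  0  0]
[[ 5.1800e-01  1.4700e-01  7.0000e-02  3.5000e-02  3.5010e+01]
 [ 5.2200e-01  1.2800e-01  6.8000e-02  3.3000e-02  6.4900e-01]
 [ 5.2100e-01  1.4500e
[... 412 characters left out ...]
1e+01]
 [ 5.2800e-01  1.4200e-01  6.7000e-02  4.2000e-02  2.0565e+01]
 [ 5.1600e-01  1.5100e-01  5.9000e-02  3.6000e-02  4.1336e+01]
 [ 5.1200e-01  1.6000e-01  5.7000e-02  4.0000e-02  5.4354e+01]
 [ 5.2300e-01  1.3200e-01  5.9000e-02  3.4000e-02  6.5930e+00]
 [ 5.2600e-01  1.4000e-01  6.2000e-02  3.9000e-02  1.8368e+01]
 [ 5.2400e-01  1.4800e-01  6.1000e-02  4.1000e-02  3.0557e+01]
 [ 5.1600e-01  1.5700e-01  5.6000e-02  4.0000e-02  4.7403e+01]
 [ 5.2900e-01  1.3200e-01  5.9000e-02  4.0000e-02  5.7620e+00]
 [ 5.2400e-01  1.4000e-01  5.7000e-02  3.7000e-02  1.9862e+01]
 [ 5.1800e-01  1.4900e-01  5.3000e-02  3.6000e-02  3.6332e+01]
 [ 5.1400e-01  1.5800e-01  5.1000e-02  3.9000e-02  5.0060e+01]]
```

View pics/crop1.png

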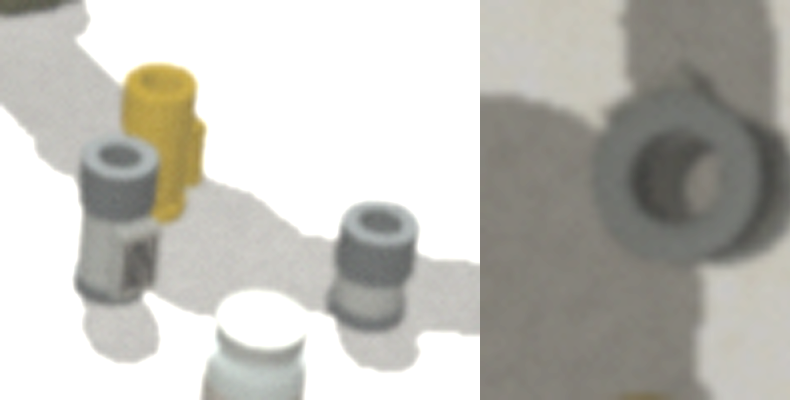

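The crop confirms it: the left grey cartridge (117 mm top, label on its right side) is the tall, the grey one on the right is the 80 mm short, and the yellow one is left alone. Next I refine the label angle, station yaw and path clearance from the saved data.

Run:
```python
from h import *
from scipy.optimize import least_squares
S=np.load("scene0.npy");T=np.load("top0.npy")
def sel(A,c,r0,r1,z0,z1):
    w=A.reshape(-1,3); w=w[~np.isnan(w).any(1)]; d=np.hypot(*(w[:,:2]-c).T); return w[(d>r0)&(d<r1)&(w[:,2]>z0)&(w[:,2]<z1)]
def cyl(p,R,c):
    f=lambda x: np.hypot(*(p[:,:2]-x).T)-R
    return least_squares(f,c,loss="soft_l1",f_scale=.002).x
ct=np.array([.489,.1276]); cs=np.array([.5357,-.1625])
for n,A in(("scene",S),("top",T)):
    p=sel(A,ct,.022,.033,.08,.108); print(n,"cap side fit",len(p),cyl(p,.028,ct).round(4))
    p=sel(A,cs,.0,.018,.045,.098); print(n,"spindle fit",len(p),cyl(p,.013,cs).round(4))
    p=sel(A,ct,.016,.027,.110,.12); print(n,"cap top mean",len(p),p.mean(0).round(4))
p=sel(S,ct,.031,.048,.02,.068)
an=np.arctan2(*(p[:,:2]-ct).T[::-1])
d=p[:,:2]-ct
# plane: n.d=0.0375 with robust fit
f=lambda x: d@[np.cos(x[0]),np.sin(x[0])]-x[1]
r=least_squares(f,[np.radians(27),.037],loss="soft_l1",f_scale=.002); print("label yaw",np.degrees(r.x[0]),r.x[1],len(p))
t=d@[-np.sin(r.x[0]),np.cos(r.x[0])]; print("tangent pct",np.percentile(t,[2,50,98]).round(4))
w=T.reshape(-1,3); print("bin max z",np.nanpercentile(w[(w[:,1]>.42)&(w[:,0]<.5)][:,2],99.5))
```

```text
scene cap side fit 150 [0.4885 0.128 ]
scene spindle fit 140 [ 0.5356 -0.1632]
scene cap top mean 106 [0.4913 0.127  0.1163]
top cap side fit 35 [0.4894 0.1282]
top spindle fit 51 [ 0.5361 -0.1635]
top cap top mean 316 [0.489  0.1274 0.1148]
label yaw 24.635437366667265 0.03719818455169405 156
tangent pct [-0.0145  0.      0.0195]
bin max z 0.15199185935682685
```

```bash
python3 -m creep '{"jaw":[85,85,85,85,85],"translation":[[0,0,0],[0,0,0],[0,0,0],[0,0,0],[0,0,0]],"spin":[0.025,0.025,0.025,0.025,0.025]}' 40; python3 -m creep '{"jaw":[85,85,85],"translation":[[0,0,0],[0,0,0],[0,0,0]],"spin":[0.025,0.028,0.028]}'
```

```text
t: 0.72
eef_pos: [0.1682, 0.6276, 0.2497]
eef_rot: [-3.141, 0.001, 2.089]
force: [-0.1, 0.6, -0.2]
gripper_width: 0.0851
finger_force: 0.0
t: 1.1
eef_pos: [0.1682, 0.6275, 0.2497]
eef_rot: [-3.141, 0.001, 1.58]
force: [-0.5, 1.2, 0.8]
gripper_width: 0.0852
finger_force: 0.0
```

```bash
python3 -m creep '{"jaw":[85,85,85,85,85],"translation":[[-0.89,0.57,0],[-0.89,0.57,0],[-0.89,0.57,0],[-0.89,0.57,0],[-0.89,0.57,0]],"spin":[0,0,0,0,0]}' |head -3; python3 -m creep '{"jaw":[85,85,85,85,85],"translation":[[-0.89,0.57,0],[-0.89,0.57,0],[-0.89,0.57,0],[-0.89,0.57,0],[-0.89,0.57,0]],"spin":[0,0,0,0,0]}' |head -3;  python3 -m creep '{"jaw":[85,85,85,85,85],"translation":[[-0.89,0.57,0],[-0.89,0.57,0],[-0.89,0.57,0],[-0.89,0.57,0],[0,0,0]],"spin":[0,0,0,0,0]}'
```

```text
t: 1.72
eef_pos: [0.2854, 0.4501, 0.2499]
eef_rot: [-3.141, 0.001, 1.585]
t: 2.35
eef_pos: [0.4019, 0.2739, 0.2501]
eef_rot: [-3.141, 0.0, 1.586]
t: 2.98
eef_pos: [0.4961, 0.1303, 0.2502]
eef_rot: [3.141, 0.001, 1.579]
force: [0.1, -0.7, -0.3]
gripper_width: 0.0849
finger_force: 0.0
```

```bash
python3 -m creep '{"jaw":[85,85,85,85,85],"translation":[[-0.06,-0.19,0],[0,0,0.8],[0,0,0.8],[0,0,0.8],[0,0,0]],"spin":[0,0,0,0,0]}' |head -4; python3 -m creep '{"jaw":[85,85,85,85],"translation":[[0,0,0.6],[0,0,0.5],[0,0,0.33],[0,0,0]],"spin":[0,0,0,0]}'
```

```text
t: 3.6
eef_pos: [0.4842, 0.1325, 0.1521]
eef_rot: [-3.136, 0.002, 1.588]
force: [-0.0, 0.8, 0.7]
t: 4.1
eef_pos: [0.4868, 0.1322, 0.0972]
eef_rot: [-3.141, 0.0, 1.586]
force: [0.8, 0.6, 0.1]
gripper_width: 0.0852
finger_force: 0.0
```

```bash
python3 -m creep '{"jaw":[85,85,50,50,50],"translation":[[-0.11,0.05,0],[0,0,0],[0,0,0],[0,0,0],[0,0,0]],"spin":[0,0,0,0,0]}' 20; python3 -m creep '{"jaw":[50,50],"translation":[[0,0,0],[0,0,0]],"spin":[0,0]}'
```

```text
t: 4.72
eef_pos: [0.4893, 0.1275, 0.0975]
eef_rot: [3.142, -0.0, 1.585]
force: [-2.0, -1.1, 4.4]
gripper_width: 0.0553
finger_force: 21.1
t: 4.97
eef_pos: [0.4893, 0.1275, 0.0975]
eef_rot: [3.142, -0.0, 1.585]
force: [-1.3, -0.8, 6.3]
gripper_width: 0.0551
finger_force: 21.2
```

```bash
python3 -m creep '{"jaw":[80,80,80,80,80],"translation":[[0,0,0],[0,0,0],[0,0,0],[0,0,0],[0,0,0]],"spin":[0,0,-0.0275,-0.0275,-0.0275]}' |tail -3; python3 -m creep '{"jaw":[80,80,80,80,80],"translation":[[0,0,0],[0,0,0],[0,0,0],[0,0,0],[0,0,0]],"spin":[-0.0275,-0.0275,-0.0275,-0.0275,-0.0275]}' |tail -3; python3 -m creep '{"jaw":[80,80],"translation":[[0,0,0],[0,0,0]],"spin":[-0.0275,0]}'
```

```text
force: [-0.2, 0.3, 0.2]
gripper_width: 0.08
finger_force: 0.0
force: [0.1, 0.2, -1.1]
gripper_width: 0.0801
finger_force: 0.0
t: 6.48
eef_pos: [0.4892, 0.1272, 0.0969]
eef_rot: [-3.142, -0.0, 3.139]
force: [-0.5, -1.0, -0.3]
gripper_width: 0.0798
finger_force: 0.0
```

Close at 40 N and lift 130 mm (ψ≈180°: tool x = −x, tool y = +y).

```bash
python3 -m creep '{"jaw":[50,50,50,50,50],"translation":[[0,0,0],[0,0,0],[0,0,0],[0,0,0],[0,0,0]],"spin":[0,0,0,0,0]}' 40; python3 -m creep '{"jaw":[50,50,50,50,50],"translation":[[0,0,-0.4],[0,0,-0.75],[0,0,-0.75],[0,0,-0.75],[0,0,-0.75]],"spin":[0,0,0,0,0]}'
```

```text
t: 7.1
eef_pos: [0.4894, 0.1275, 0.0974]
eef_rot: [3.141, 0.0, 3.14]
force: [-0.5, 1.0, 4.1]
gripper_width: 0.0557
finger_force: 42.5
t: 7.72
eef_pos: [0.4888, 0.1268, 0.2341]
eef_rot: [-3.141, -0.001, 3.14]
force: [-0.0, -0.1, -2.8]
gripper_width: 0.0554
finger_force: 43.6
```

```bash
python3 -m creep '{"jaw":[50,50,50,50,50],"translation":[[-0.1,-0.7,0],[-0.1,-0.7,0],[-0.1,-0.7,0],[-0.1,-0.7,0],[-0.1,-0.7,0]],"spin":[0,0,0,0,0]}'
```

```text
t: 8.35
eef_pos: [0.5086, -0.0139, 0.2331]
eef_rot: [-3.142, -0.001, 3.14]
force: [-0.2, -0.9, -4.2]
gripper_width: 0.0558
finger_force: 43.6
```

```bash
cat > lab.py <<'E'
from h import *
import sys
from scipy.optimize import least_squares
o=readout.get_obs(); e=np.array(o["eef_pos"]); g=float(sys.argv[1]); name=sys.argv[2]
zb=e[2]-.0972
out=[];cs=[]
for k in range(4):
    c=grab("scene"); A=points(c).reshape(-1,3); A=A[~np.isnan(A).any(1)]
    d=A[:,:2]-e[:2]; r=np.hypot(*d.T); z=A[:,2]-zb
    m=(z>.022)&(z<.068)&(r>.031)&(r<.048)
    d1=d[m]
    f=lambda x: d1@[np.cos(x[0]),np.sin(x[0])]-x[1]
    q=least_squares(f,[np.radians(g),.037],loss="soft_l1",f_scale=.0015).x
    t=d1@[-np.sin(q[0]),np.cos(q[0])]
    out.append([np.degrees(q[0]),q[1]*1e3,*(np.percentile(t,[3,97])*1e3),m.sum()])
    w=A[(z>.001)&(z<.011)&(r<.034)&(r>.02)]
    cs.append(least_squares(lambda x:np.hypot(*(w[:,:2]-e[:2]-x).T)-.028,[0,0],loss="soft_l1",f_scale=.002).x*1e3)
    cs[-1]=np.r_[cs[-1],len(w)]
print(np.array(out).round(2)); print("foot centre-TCP mm",np.array(cs).round(1))
cv2.imwrite("pics/"+name,c["color"])
E
python3 lab.py 25 lift.png; python3 -c "
import cv2;a=cv2.imread('pics/lift.png');cv2.imwrite('pics/lift_c.png',cv2.resize(a[100:250,180:380],(800,600),interpolation=2))"
```

```text
[[ 27.7   37.09 -15.15  16.55 180.  ]
 [ 26.5   35.23 -20.54  12.93 186.  ]
 [ 28.59  35.76 -19.21  14.   182.  ]
 [ 28.1   36.73 -17.18  17.28 187.  ]]
foot centre-TCP mm [[-0.7  1.  40. ]
 [-0.3 -5.2 41. ]
 [ 0.1 -3.1 39. ]
 [-1.4 -1.2 44. ]]
```

View pics/lift_c.png

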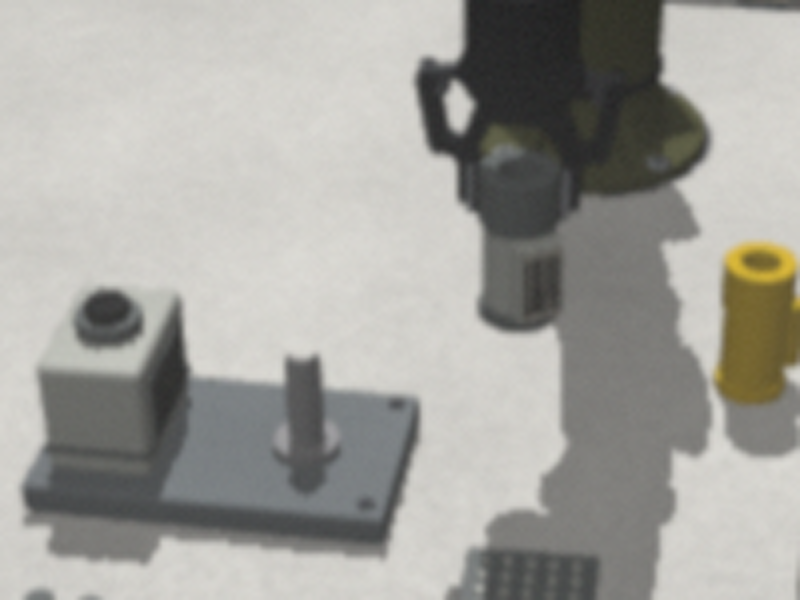

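Lifted cleanly; the label is at about (545,280) in the crop, and the spindle at (302,400). I turn the label towards the camera (part of the way needed anyway) for a better angle.

```bash
python3 -m creep '{"jaw":[50,50,50,50,50],"translation":[[0,0,0],[0,0,0],[0,0,0],[0,0,0],[0,0,0]],"spin":[0.021,0.021,0.021,0,0]}'|head -3
python3 - <<'E'
from h import *
from scipy.optimize import least_squares
o=readout.get_obs(); e=np.array(o["eef_pos"]); zb=e[2]-.0972; P=[]
for k in range(10):
    c=grab("scene"); A=points(c); A[:3]=np.nan; P.append(A)
A=np.nanmean(P,0); d=A[...,:2]-e[:2]; r=np.hypot(d[...,0],d[...,1]); z=A[...,2]-zb
T=np.array(c["extrinsics"]); v=T[:2,3]-e[:2]; print("view az",np.degrees(np.arctan2(v[1],v[0])),"px mm",1e3*np.linalg.norm(T[:3,3]-e)/c["intrinsics"][0][0], e,o["eef_rot"])
m=(z>.020)&(z<.069)&(r>.030)&(r<.048); d1=d[m]
for s in(.001,.003):
    q=least_squares(lambda x:d1@[np.cos(x[0]),np.sin(x[0])]-x[1],[.05,.037],loss="soft_l1",f_scale=s).x
    t=d1@[-np.sin(q[0]),np.cos(q[0])]; print("yaw",np.degrees(q[0]),q[1],np.percentile(t,[2,98]),m.sum())
for n,lo,hi,R in(("cap",.08,.1,.028),("foot",.001,.011,.028)):
    k=(z>lo)&(z<hi)&(r<.034)&(r>.015); w=d[k]
    print(n,1e3*least_squares(lambda x:np.hypot(*(w-x).T)-R,[0,0],loss="soft_l1",f_scale=.002).x,k.sum())
# per-row lateral extents of boss (closest face) vs foot, in pixels
vs,us=np.where(m); print("px box",us.min(),us.max(),vs.min(),vs.max())
x0,y0=int(us.mean())-16,int(vs.mean())-22
cv2.imwrite("pics/face.png",cv2.resize(c["color"][y0:y0+40,x0:x0+32],(480,600),interpolation=cv2.INTER_CUBIC)); print(x0,y0)
E
```

```text
t: 9.18
eef_pos: [0.5089, -0.012, 0.2331]
eef_rot: [3.141, -0.0, 2.748]
view az 5.27389637436749 px mm 2.696333494482812 [ 0.50893149 -0.01204874  0.2330843 ] [ 3.14148184e+00 -2.80479393e-04  2.74796967e+00]
yaw 7.81520616044244 0.037701012539128165 [-0.01831125  0.01548568] 190
yaw 6.792101789464801 0.037603313624989296 [-0.0180542   0.01615049] 190
cap [-0.1699393  -0.03930319] 123
foot [-0.24434506  0.12965359] 39
px box 300 317 154 179
294 149<stdin>:6: RuntimeWarning: Mean of empty slice
```

View pics/face.png

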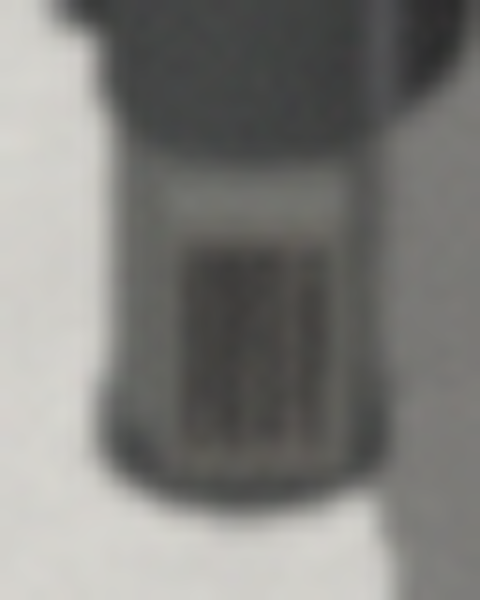

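Grasp centred within 0.3 mm. Barcode sits at (257,345) in the crop, foot centre at about (245,480): label yaw ≈ 7°. It needs to be −92°, so spin +0.275.

```bash
python3 -m creep '{"jaw":[50,50,50,50,50],"translation":[[0,0,0],[0,0,0],[0,0,0],[0,0,0],[0,0,0]],"spin":[0.0275,0.0275,0.0275,0.0275,0.0275]}'|head -3; python3 -m creep '{"jaw":[50,50,50,50,50],"translation":[[0,0,0],[0,0,0],[0,0,0],[0,0,0],[0,0,0]],"spin":[0.0275,0.0275,0.0275,0.0275,0.0275]}'|head -3
python3 -m creep '{"jaw":[50,50,50,50,50],"translation":[[-0.5,0.45,0],[-0.6,0.5,0],[-0.6,0.5,0],[-0.6,0.55,0],[0,0,0]],"spin":[0,0,0,0,0]}'
cat > go.py <<'E'
import sys
from h import *
o=readout.get_obs(); e=np.array(o["eef_pos"]); y=o["eef_rot"][2]; t=np.array([float(v) for v in sys.argv[1:4]])
d=t-e; print("yaw",np.degrees(y).round(2),"tool units",np.round([(d[0]*np.cos(y)+d[1]*np.sin(y))/.04,(d[0]*np.sin(y)-d[1]*np.cos(y))/.04,-d[2]/.04],3))
E
python3 go.py .5357 -.163 .233
```

```text
t: 10.3
eef_pos: [0.5091, -0.0127, 0.2331]
eef_rot: [3.141, -0.0, 1.875]
t: 10.92
eef_pos: [0.5091, -0.0127, 0.2331]
eef_rot: [-3.142, -0.0, 1.011]
t: 11.55
eef_pos: [0.5285, -0.1366, 0.2333]
eef_rot: [3.14, 0.002, 1.011]
force: [-1.1, -0.1, -3.4]
gripper_width: 0.056
finger_force: 43.9
yaw 57.95 tool units [-0.463  0.502  0.009]
```

```bash
python3 -m creep '{"jaw":[50,50,50,50,50],"translation":[[-0.24,0.25,0],[-0.22,0.25,0],[0,0,0],[0,0,0],[0,0,0]],"spin":[0,0,0,0,0]}'|head -4
python3 go.py .5357 -.163 .233
python3 - <<'E'
from h import *
c=grab("scene"); a=c["color"]; cv2.imwrite("pics/over.png",cv2.resize(a[110:260,180:330],(600,600),interpolation=2))
E
```

```text
t: 12.18
eef_pos: [0.5361, -0.1585, 0.233]
eef_rot: [-3.141, -0.0, 1.018]
force: [0.4, -0.4, -3.2]
yaw 58.31 tool units [-0.101  0.051  0.001]
```

View pics/over.png

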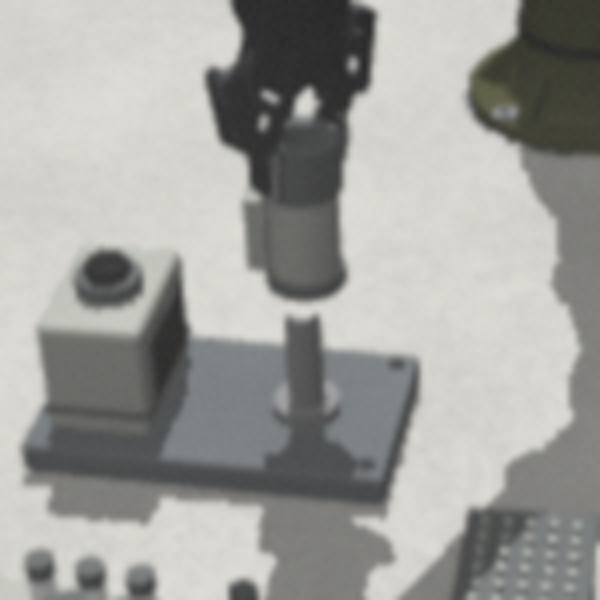

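The cartridge hangs over the spindle (spindle tip at (303,318), foot at (305,285)), with the boss to the left towards the window. Correct, then lower gently.

```bash
python3 -m creep '{"jaw":[50,50,50],"translation":[[-0.10,0.05,0],[0,0,0],[0,0,0]],"spin":[0,0,0]}'|head -4
python3 go.py .5357 -.163 .233
```

```text
t: 12.6
eef_pos: [0.5356, -0.1637, 0.2331]
eef_rot: [-3.142, -0.0, 1.017]
force: [0.2, -0.2, -4.0]
yaw 58.25 tool units [ 0.016 -0.007  0.003]
```

```bash
python3 -m creep '{"jaw":[50,50,50,50,50],"translation":[[0.015,-0.005,0.2],[0,0,0.3],[0,0,0.25],[0,0,0.2],[0,0,0]],"spin":[0,0,0,0,0]}'|head -4
python3 go.py .5357 -.163 .13; python3 -m creep '{"jaw":[50,50,50,50],"translation":[[0,0,0.15],[0,0,0.15],[0,0,0.1],[0,0,0]],"spin":[0,0,0,0]}'|head -4; python3 go.py .5357 -.163 .13
```

```text
t: 13.22
eef_pos: [0.5353, -0.1629, 0.1942]
eef_rot: [-3.14, 0.001, 1.017]
force: [0.3, 0.0, -3.5]
yaw 58.26 tool units [0.003 0.01  1.604]
t: 13.72
eef_pos: [0.5356, -0.1629, 0.1787]
eef_rot: [-3.141, 0.0, 1.017]
force: [1.2, 0.8, -3.2]
yaw 58.26 tool units [0.    0.003 1.218]
```

```bash
python3 -m creep '{"jaw":[50,50,50,50,50],"translation":[[0,0,0.25],[0,0,0.25],[0,0,0.25],[0,0,0.25],[0,0,0.1]],"spin":[0,0,0,0,0]}'|head -4
python3 -m creep '{"jaw":[50,50,50,50],"translation":[[0,0,0.04],[0,0,0.03],[0,0,0.03],[0,0,0]],"spin":[0,0,0,0]}'|head -4; python3 go.py .5357 -.163 .13
```

```text
t: 14.35
eef_pos: [0.5354, -0.1629, 0.1341]
eef_rot: [-3.14, 0.001, 1.017]
force: [-0.3, 0.9, -3.1]
t: 14.85
eef_pos: [0.5359, -0.163, 0.1312]
eef_rot: [3.141, -0.0, 1.017]
force: [-0.6, -0.4, -2.4]
yaw 58.26 tool units [-0.002 -0.004  0.031]
```

```bash
python3 -m creep '{"jaw":[50,50,50,50],"translation":[[0,0,0.02],[0,0,0.02],[0,0,0],[0,0,0]],"spin":[0,0,0,0]}'|head -4
```

```text
t: 15.35
eef_pos: [0.5362, -0.163, 0.1304]
eef_rot: [3.141, -0.001, 1.017]
force: [-2.1, 1.3, 6.1]
```

Seat contact at the expected height (0.130). Release and rise.

```bash
python3 -m creep '{"jaw":[60,68,76,80,80],"translation":[[0,0,0],[0,0,0],[0,0,0],[0,0,0],[0,0,0]],"spin":[0,0,0,0,0]}'; python3 -m creep '{"jaw":[80,80,80,80,80],"translation":[[0,0,-0.4],[0,0,-0.7],[0,0,-0.7],[0,0,-0.7],[0,0,0]],"spin":[0,0,0,0,0]}'|head -4
python3 -m creep '{"jaw":[80,80,80,80,80],"translation":[[0.6,0.2,0],[0.7,0.2,0],[0.7,0.2,0],[0.7,0.2,0],[0,0,0]],"spin":[0,0,0,0,0]}'|head -4
python3 - <<'E'
from h import *
from scipy.optimize import least_squares
P={n:[points(grab(n)) for k in range(6)] for n in("scene","top")}
import warnings; warnings.simplefilter("ignore")
S=np.nanmean(P["scene"],0).reshape(-1,3); T=np.nanmean(P["top"],0).reshape(-1,3)
e=np.array([.5358,-.163])
for n,A in(("scene",S),("top",T)):
    A=A[~np.isnan(A).any(1)]; d=A[:,:2]-e; r=np.hypot(*d.T); z=A[:,2]-.033
    k=(r<.027)&(r>.017)&(z>.108)&(z<.122); print(n,"top z",np.median(A[k,2]),"c",A[k].mean(0).round(4),k.sum())
    m=(z>.018)&(z<.074)&(r>.029)&(r<.043); print("boss",m.sum(),A[m].mean(0).round(4),"dir",np.degrees(np.arctan2(d[m,1].mean(),d[m,0].mean())))
    if m.sum()>12: # +x side face of the boss (normal = station x)
        q=d[m]; print(cv2.minAreaRect((q*1e3).astype(np.float32)), (q[:60:6]*1e3).round(1).tolist())
a=grab("scene")["color"]; b=grab("top")["color"]
cv2.imwrite("pics/seat.png",np.hstack([cv2.resize(a[140:240,180:300],(480,400),interpolation=2),cv2.resize(b[175:250,370:430],(320,400),interpolation=2)]))
E
```

```text
t: 15.98
eef_pos: [0.5358, -0.163, 0.1295]
eef_rot: [3.142, -0.0, 1.017]
force: [-0.1, -0.1, 0.7]
gripper_width: 0.0801
finger_force: 0.0
t: 16.6
eef_pos: [0.5374, -0.1638, 0.2328]
eef_rot: [3.136, -0.003, 1.017]
force: [0.9, -0.7, 0.2]
t: 17.23
eef_pos: [0.6214, -0.0834, 0.2273]
eef_rot: [-3.139, 0.001, 1.023]
force: [-0.8, -1.1, 0.0]
scene top z 0.1503743202031836 c [ 0.5419 -0.1686  0.1502] 70
boss 76 [ 0.5535 -0.193   0.0805] dir -59.46128994403531
((17.013914108276367, -29.99456024169922), (15.117417335510254, 5.7123212814331055), 81.2142333984375) [[13.0, -37.0], [18.3, -27.6], [18.3, -25.0], [17.2, -34.2], [17.5, -31.5], [18.2, -25.8], [16.2, -35.3], [18.6, -32.1], [19.4, -29.2], [16.2, -27.4]]
top top z nan c [nan nan nan] 0
boss 0 [nan nan nan] dir nan
```

View pics/seat.png

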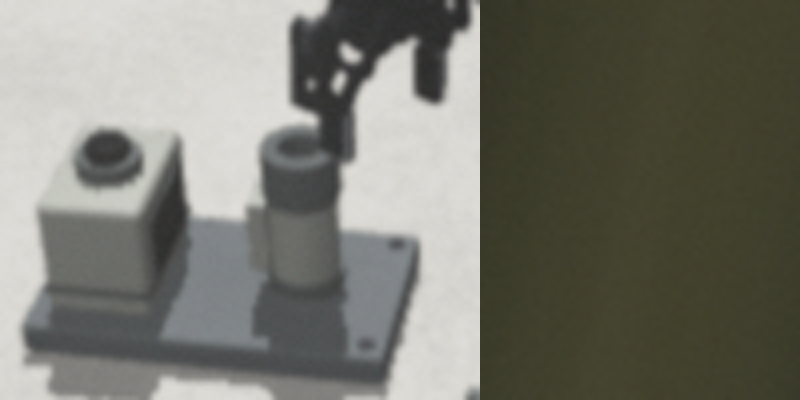

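```bash
python3 go.py .5311 -.2998 .20
```

```text
yaw 58.26 tool units [-5.669  0.899  0.741]
```

```bash
python3 -m creep '{"jaw":[40,0,0,0,0],"translation":[[-0.8,0.13,0],[-0.8,0.13,0],[-0.8,0.13,0],[-0.8,0.13,0],[-0.8,0.13,0]],"spin":[0,0,0,0,0]}'|head -2;python3 -m creep '{"jaw":[0,0,0,0,0],"translation":[[-0.8,0.13,0],[-0.8,0.12,0],[0,0,0],[0,0,0],[0,0,0]],"spin":[0,0,0,0,0]}'
python3 go.py .5311 -.2998 .20
cat > yaw.py <<'E'
from h import *
from scipy.optimize import least_squares
import warnings; warnings.simplefilter("ignore")
c=[grab("scene") for k in range(12)]
cv2.imwrite("pics/seatraw.png",c[-1]["color"])
for k in c: k["z_map"][k["z_map"]==0]=np.nan
c[0]["z_map"]=np.nanmedian([k["z_map"] for k in c],0); A=points(c[0]).reshape(-1,3); A=A[~np.isnan(A).any(1)]
e=np.array([.5358,-.163]); d=A[:,:2]-e; r=np.hypot(*d.T); z=A[:,2]-.033
k=(r<.034)&(r>.02)&(z>.08)&(z<.108); w=d[k]
cc=least_squares(lambda x:np.hypot(*(w-x).T)-.028,[0,0],loss="soft_l1",f_scale=.002).x; print("cap centre off mm",cc*1e3,k.sum())
k=(r<.034)&(z>.10)&(z<.125)&(r>.016); print("top z",np.median(A[k&(r<.026),2]))
q=d-cc; m=(z>.022)&(z<.066)&(q[:,1]<-.026)&(q[:,1]>-.034)&(q[:,0]>.008)&(q[:,0]<.028); s=q[m]*1e3
print("side face",len(s),s.mean(0),np.median(s,0))
L=np.median(s,0); print("label dir if side at 17mm:",np.degrees(np.arctan2(L[1],L[0])-np.arcsin(17/np.hypot(*L))))
E
python3 yaw.py
```

```text
t: 18.55
eef_pos: [0.5573, -0.2387, 0.2296]
t: 19.18
eef_pos: [0.5336, -0.2958, 0.2294]
eef_rot: [-3.141, -0.001, 1.019]
force: [-0.1, 0.3, 0.8]
gripper_width: -0.0
finger_force: 0.0
yaw 58.4 tool units [-0.116 -0.001  0.734]
cap centre off mm [0.957954   0.39886939] 164
top z 0.150406243302602
side face 33 [ 16.87243922 -30.04587203] [ 16.83701941 -29.98714687]
label dir if side at 17mm: -90.3118815639819
```

Label direction ≈ −90.3° vs −91.9° wanted: square within measuring error. The cap top height agrees with home. Now the button.

```bash
python3 -m creep '{"jaw":[0,0,0,0,0],"translation":[[-0.11,0,0],[0,0,0.6],[0,0,0.6],[0,0,0.5],[0,0,0]],"spin":[0,0,0,0,0]}'|head -4
python3 go.py .5311 -.2998 .15
```

```text
t: 20.4
eef_pos: [0.5293, -0.3007, 0.1599]
eef_rot: [-3.138, 0.001, 1.017]
force: [0.1, 0.5, -0.4]
yaw 58.25 tool units [0.044 0.026 0.247]
```

```bash
python3 -m creep '{"jaw":[0,0,0],"translation":[[0.04,0.02,0.1],[0,0,0.05],[0,0,0]],"spin":[0,0,0]}'|head -4
python3 -m creep '{"jaw":[0,0],"translation":[[0,0,0.05],[0,0,0]],"spin":[0,0]}'|head -4
python3 -m creep '{"jaw":[0,0],"translation":[[0,0,0.04],[0,0,0]],"spin":[0,0]}'|head -4
```

```text
t: 20.78
eef_pos: [0.5324, -0.3004, 0.1561]
eef_rot: [3.14, -0.0, 1.017]
force: [0.4, 0.4, 0.8]
t: 21.02
eef_pos: [0.5324, -0.3004, 0.1539]
eef_rot: [3.14, -0.0, 1.017]
force: [1.9, 0.1, 2.3]
t: 21.28
eef_pos: [0.5324, -0.3003, 0.1522]
eef_rot: [3.14, -0.0, 1.017]
force: [2.8, -0.2, 3.2]
```

```bash
python3 -m creep '{"jaw":[0,0],"translation":[[0,0,0.04],[0,0,0]],"spin":[0,0]}'|head -4
python3 -m creep '{"jaw":[0,0],"translation":[[0,0,0.03],[0,0,0]],"spin":[0,0]}'|head -4
```

```text
t: 21.52
eef_pos: [0.5323, -0.3003, 0.1505]
eef_rot: [3.14, -0.0, 1.017]
force: [2.7, -0.7, 3.3]
t: 21.78
eef_pos: [0.5324, -0.3004, 0.1501]
eef_rot: [3.14, -0.001, 1.017]
force: [1.5, 1.7, 7.6]
```

```bash
python3 -m creep '{"jaw":[0,0,0],"translation":[[0,0,0.03],[0,0,0],[0,0,0]],"spin":[0,0,0]}'|head -4
```

```text
t: 22.15
eef_pos: [0.5324, -0.3004, 0.15]
eef_rot: [3.14, -0.001, 1.017]
force: [-0.6, 2.3, 12.7]
```

The button bottomed out: 12.7 N with no more travel. Retreat up and aside, then check.

```bash
python3 -m creep '{"jaw":[0,0,0,0,0],"translation":[[0,0,-0.3],[0,0,-0.6],[0,0,-0.7],[0,0,-0.7],[0,0,0]],"spin":[0,0,0,0,0]}'|head -4
python3 -m creep '{"jaw":[0,0,0,0,0],"translation":[[-0.8,-0.2,0],[-0.8,-0.2,0],[-0.8,-0.2,0],[-0.8,-0.2,0],[0,0,0]],"spin":[0,0,0,0,0]}'|head -4
python3 yaw.py
python3 - <<'E'
from h import *
c=grab("top"); T=points(c)
def st(cx,cy,r0,r1,lo,hi):
    w=T.reshape(-1,3); d=np.hypot(w[:,0]-cx,w[:,1]-cy); q=w[(d>r0)&(d<r1)&(w[:,2]>lo)&(w[:,2]<hi)]; return q.mean(0).round(4),np.median(q[:,2]).round(4),len(q)
print("tall",st(.5358,-.163,.016,.027,.12,.17)); print("button",st(.5313,-.3,0,.012,.12,.15))
a=cv2.imread("pics/seatraw.png")
cv2.imwrite("pics/final.png",np.hstack([cv2.resize(a[130:250,170:290],(400,400),interpolation=2),cv2.resize(c["color"][140:290,170:520],(400,171)).repeat(1,0) if 0 else cv2.resize(c["color"][150:270,380:500],(400,400),interpolation=2)]))
E
```

```text
t: 22.78
eef_pos: [0.5317, -0.3011, 0.2413]
eef_rot: [3.14, 0.0, 1.016]
force: [0.6, 0.0, -0.5]
t: 23.4
eef_pos: [0.4333, -0.3943, 0.2385]
eef_rot: [-3.138, 0.001, 1.011]
force: [0.9, -0.0, 0.1]
cap centre off mm [0.96555351 0.27779082] 167
top z 0.15049721517253145
side face 37 [ 17.19688837 -29.83026179] [ 17.19040227 -29.89450341]
label dir if side at 17mm: -89.63573855856997
tall (array([ 0.5352, -0.1621,  0.1467]), np.float64(0.1477), 374)
button (array([ 0.5313, -0.3001,  0.1369]), np.float64(0.1368), 104)
```

View pics/final.png

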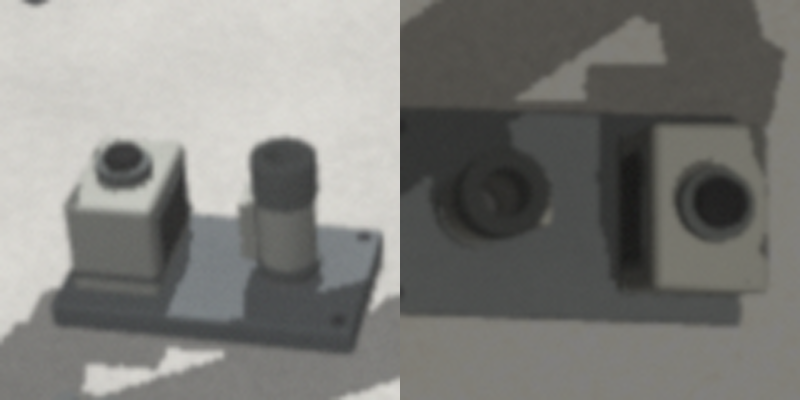

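The cartridge is home (top at 0.148 m, left image (285,200)) with its boss facing the window. The button is up (0.137 m, right image (715,200)), and the arm is clear.

```bash
python3 -c "
from station import robot; print(robot.job_done())"
```

```text
the job is handed in; nothing more can be done
None
```

The tall cartridge is on the spindle, fully home and released, with its label facing the window to within about 2° by my measurements; I pressed the button fully once, it came back up, and the job is handed in at about 24 s.

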